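Tuck the eaves flashing under the ladybird house's shingle

TASK

Lift the aluminium flashing strip off the free-turning banding wheel and slide its thin edge about 25 mm under the lip of the shingle on the little roof, centred and square, without lifting the shingle or knocking the other things on the table about. Finish while still holding the strip: keep it pressed flat on the roof board with a light push of about 10 newtons, gripper not letting go.

Things in the scene. Friction and masses are not known exactly. Their poses are not given: they have to be found in the camera images.
- flashing: Bare aluminium strip, about 0.17 kg: flat flange 80 mm (its x) by 140 mm (y), 4 mm thick, with an upright rib 10 mm thick (x -40 to -30 mm) along the whole rear edge, its top 34 mm above the underside. Origin: centre of the flange underside. x points from rib to thin leading edge, z up. Starts on the turntable, rib up, its x within 50 degrees of world x.
- flashing_edge (a point): Middle of the flashing's thin leading edge, on its underside: 40 mm ahead (+x) of the flashing's origin; same axes.
- turntable: Banding wheel: dark steel foot and dark steel disc of 220 mm diameter; the disc turns freely and passively about the vertical. Origin on the table on the wheel's axis; disc top 50 mm above it.
- roof_board: Plank roof board 240 mm (x) by 200 mm (y), 15 mm thick, level on springy rubber feet on a fixed plywood rest. Origin: centre of its underside, 28 mm above the table; top 43 mm above the table. x points from the bare side (near the robot) to the shingle side, z up. Sinks with the shingle 1 mm per 2 N of push, 12 mm at most. Bare from x -120 to +20 mm. A batten 50 mm past the lip stops the slot.
- shingle: Dark wooden shingle 95 mm (x) by 170 mm (y), 7 mm thick, over the far part of the roof board, its underside 8 mm above the board top: an open slot 8 mm high. Lightly sprung hinge along its tail; about 1 N up at the lip lifts it. Same axes as the roof board when down. Origin on the hinge axis, in the middle, level with its underside, 105 mm behind the lip.
- shingle_lip (a point): Middle of the shingle's free lip (the edge that faces the robot), on its underside, 8 mm above the board's top, 20 mm ahead (+x) of the board's centre; same axes as the shingle: x leads into the slot.
- ladybird_large: Stone painted as a ladybird, 60 mm across, 36 mm high, between wheel and roof. Bystander; origin at the centre of its underside.
- ladybird_small: Small stone painted as a ladybird, 40 mm across, 25 mm high, between wheel and roof, nearest the robot. Bystander; origin at the centre of its underside.
- pebble: Bare grey stone 54 mm across, 24 mm high, between wheel and roof. Bystander; origin at the centre of its underside.
- paint_jar: Jar of paint, 60 mm across, 75 mm high, between wheel and roof. Bystander; origin at the centre of its underside.
- paint_bottle: Paint bottle, 48 mm across, 130 mm high, on the left. Bystander; origin at the centre of its underside.
- paint_brush: Flat paint brush 200 mm long lying along the far side. Bystander; origin under its middle.
- water_cup: Water cup, 72 mm across, 95 mm high, on the right. Bystander; origin at the centre of its underside.
Things that resemble listed ones, but are neither listed nor needed, are in the scene too. What is shaped like the turntable but red or yellow is not meant. Of the things shaped like the flashing, the aluminium one is meant.

How it is judged (in metres and radians):
On the way, in this order (a step that is already met when the one before it is completed fails the run):
1. the flashing is lifted clear of the turntable in the gripper (z of flashing in the frame of turntable above 0.065 m and contact force between the fingers and flashing above 1 N and contact force between flashing and turntable below 0.05 N), for 0.2 s.
2. the flashing's edge is under the shingle (x of flashing_edge in the frame of shingle_lip between 0.015 and 0.045 m and y of flashing_edge in the frame of shingle_lip between -0.02 and 0.02 m and angle between the x axis of flashing and the x axis of roof_board, either way round below 0.12 rad and angle between the z axis of flashing and the z axis of roof_board, either way round below 0.06 rad and angle between flashing's own z axis and vertical below 0.5 rad and z of flashing_edge in the frame of shingle_lip below -0.0035 m and angle between the z axis of shingle and the z axis of roof_board, either way round below 0.035 rad), for 0.2 s.
At the end, for the whole second after the job is handed in: Leading edge 15 to 45 mm past the lip and under it, within 20 mm sideways of its middle, square within 0.12 rad, flat within 0.06 rad; shingle lifted under 0.035 rad; fingers on the flashing (over 2 N), flashing pressed on the board with 4 to 25 N and on the shingle under 3 N (all of step 2 and contact force between flashing and roof_board between 4 and 25 N and contact force between flashing and shingle below 3 N and contact force between the fingers and flashing above 2 N and contact force between flashing and turntable below 0.1 N); the arm keeps its last pose, push and grip.
It fails at once if the shingle was lifted more than 0.06 rad (angle between the z axis of shingle and the z axis of roof_board, either way round above 0.06 rad).
It fails at once if the flashing was pressed on the roof with more than 45 N (contact force between flashing and roof_board above 45 N).
It fails at once if a bystander was knocked about (moved more than 40 mm) (distance of any of ladybird_large, ladybird_small, pebble, paint_jar, paint_bottle, paint_brush, water_cup from where it was at the start of the episode above 0.04 m).
It also fails if it takes over 45 s, if anything falls off the work surface, if the arm or the gripper's body presses on something with over 40 N, if the wrist force passes 120 N, or if a joint passes its speed limit or range.

ROBOT

A 6-joint arm with a two-finger parallel gripper is mounted at the origin on the work surface. World frame = base frame: x ahead of the robot, y to its left, z up, the work surface at z = 0. Lengths are in mm, angles in rad, forces in N, time in s.
With the tool pointing down it reaches from about 400 to 925 mm from the base axis. Payload 3.4 kg.
Tool frame: the origin (TCP) lies midway between the tips of the shut fingers; the grasp point (between the pads) lies 19 mm behind it; z points along the fingers, y is the direction in which the jaws open and shut (so a half turn about z gives the same grasp; the last joint's range is limited). The gripper opens to 85 mm and grips with 20 to 120 N. Pads are 22 mm wide; open, the fingers measure 114 mm over their backs; the gripper's body (76 mm by 85 mm) begins 54 mm behind the grasp point. The pads swing forward as they close: fully open they stand 13 mm farther back than shut.
Start: joints at [1.214, 0.307, 1.506, -0, 1.328, -0.073], TCP at [160.474, 552.158, 199.105] pointing down, gripper open.
Joint ranges: [-3.12, 3.12], [-1.05, 2.28], [0.14, 2.33], [-1.42, 4.57], [0.1, 2.73], [-2.68, 2.68]. Speed limits (rad/s): [2.57, 2.57, 3.14, 3.14, 3.14, 3.14].

INTERFACE

Orientations are given as a rotation vector (axis times angle).
In Python, from rig import state, read_camera, close_job gives the robot as it stands.
- The arm moves only by the shell command python3 -m jog 'ROWS' [FORCE]. ROWS is JSON, a list of rows, each an object of numbers: "ax", "ay", "az": the turn, a rotation vector about the tool's x, y, z in rad; "x", "y", "z": the shift along the tool's x, y, z in mm; "grip": the gripper command: -1 is shut, 1 is fully open, values between are in proportion. A call has 1 to 8 rows; each row is the pose to reach, as a shift and turn from the pose commanded when the call began, along the tool's axes at that moment; what a row does not reach only later rows make up. A row lasts 1/10 s, in which the tool goes at most 50 mm and 8.59 degrees, less where a joint would pass 70% of its speed; a pose out of reach is approached as far as the arm can. A call with a gripper value outside its range is refused whole. The fingers move at their own pace and stop on an object; FORCE is the grip in N (left out, the last holds). Time passes only in rows, so rows that repeat a pose let the fingers close. It gives the time, the measured TCP pose, the force and the opening at its end, in the units of the state.
- state(): the state, without advancing time (a new reading comes with each control period).
- read_camera(name): name is "side" or "top"; returns a dict with "pixels" (400x640x3 uint8, red, green, blue), "K" (3x3 intrinsics, pixels), "R" (3x3) and "t" (3): a world point X has camera coordinates R X + t. Camera axes: x right, y down, z forward; pixel columns grow to the right and rows downward; lengths in mm; the calibration is good to about 2 mm. A picture is of the moment at which its call begins. There is no depth.
- close_job(): hands the job in, once; it reports no verdict.
The state is a dict: "t": time; "q": joint angles; "qd": joint speeds; "effort": joint torques, N m; "position": TCP position; "tcp_rot": TCP orientation; "ft_force": force on the tool from outside, world axes, zero at the start; "wrist_torque": the same for the moment, N m; "gripper_width": finger opening in mm.
Only numpy, scipy, OpenCV 4.12 (cv2) and the standard library are available. Lean on these libraries where they do the work, as an engineer would, in place of code of your own. Each camera call takes 0.05 s, during which the arm holds its last target.

## Working session

There is one attempt and no reset: what is moved stays moved. The work goes in short steps, Python scripts to look and compute and a shell command to move; the robot and the scene stay as the last step left them, time stands still between calls to the robot, and variables do not carry over. Pictures are saved under pics/ and viewed, and the job is handed in when it is done.

```bash
ls; mkdir -p pics
python3 - <<'E'
from rig import state, read_camera
import cv2
s=state();print(s)
for n in("side","top"):
    d=read_camera(n);cv2.imwrite(f"pics/{n}0.png",d["pixels"][:,:,::-1]);print(n,d["K"],d["R"],d["t"])
E
```

```text
pics
{'t': 0.0, 'q': array([ 1.21451687e+00,  3.07564376e-01,  1.50766465e+00,  7.17960596e-06,
        1.32840741e+00, -7.34801626e-02]), 'qd': array([-5.56217745e-05,  1.18596922e-03, -1.32157928e-03, -5.88786294e-04,
       -7.88644156e-04, -2.13810232e-04]), 'effort': array([ 2.17448374e-03, -4.57568586e+01, -2.51914376e+01,  7.27892711e-05,
        1.31650284e-02, -5.92136388e-06]), 'position': array([160.19422061, 551.44105795, 198.18934985]), 'tcp_rot': array([-0.44268139, -3.10979855,  0.00313376]), 'ft_force': array([0.21897223, 0.10051037, 0.09410815]), 'wrist_torque': array([0.00422449, 0.010566  , 0.04303507]), 'gripper_width': 85.58998520127174}
side [[413.29027647   0.         315.25389801]
 [  0.         413.29027647 201.22669151]
 [  0.           0.           1.        ]] [[ 0.99851453 -0.04996111 -0.02173982]
 [-0.04510695 -0.53417127 -0.84417203]
 [ 0.03056298  0.84389866 -0.53563137]] [-532.33592315   44.34732576 1206.0106164 ]
top [[449.61916274   0.         318.95873334]
 [  0.         449.61916274 202.20795953]
 [  0.           0.           1.        ]] [[-0.02579699 -0.99951396 -0.01750301]
 [-0.98427979  0.02845621 -0.17430873]
 [ 0.17472207  0.01273122 -0.98453548]] [  -2.29260146  550.11952358 1313.23089449]
```

View pics/side0.png

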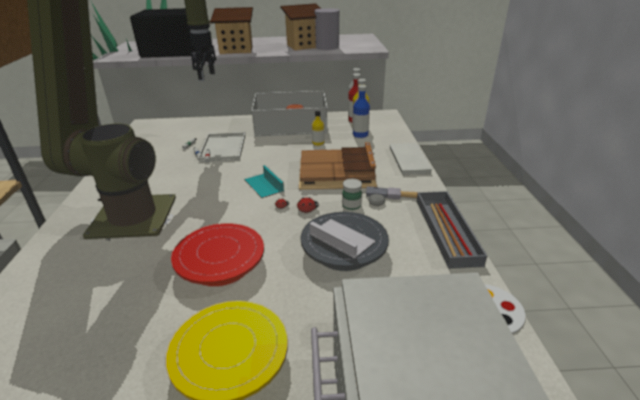

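View pics/top0.png

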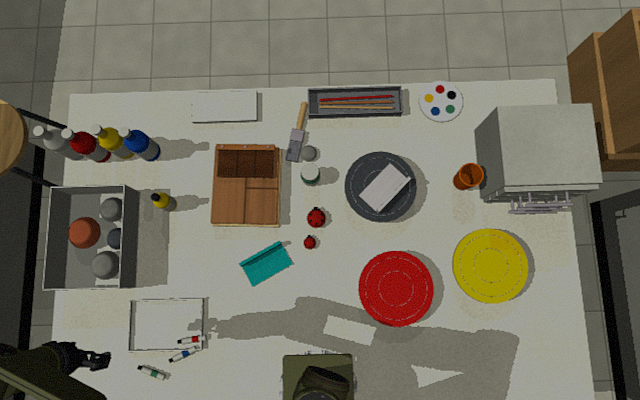

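Top view: the dark wheel is at about (381,187) with the bare aluminium strip on it at (385,187). The teal strip at (266,262) and the red (397,288) and yellow (490,265) wheels are decoys. The roof is at (246,185). I'll confirm this in enlarged crops.

Run:
```python
import cv2
a=cv2.imread("pics/top0.png");b=cv2.imread("pics/side0.png")
cv2.imwrite("pics/c1.png",cv2.resize(a[145:230,335:430],None,fx=7,fy=7,interpolation=cv2.INTER_CUBIC))
cv2.imwrite("pics/c2.png",cv2.resize(a[135:235,200:300],None,fx=6,fy=6,interpolation=cv2.INTER_CUBIC))
cv2.imwrite("pics/c3.png",cv2.resize(b[205:275,295:395],None,fx=8,fy=8,interpolation=cv2.INTER_CUBIC))
cv2.imwrite("pics/c4.png",cv2.resize(b[135:195,290:390],None,fx=8,fy=8,interpolation=cv2.INTER_CUBIC))
```

```text
(no output)
```

View pics/c1.png

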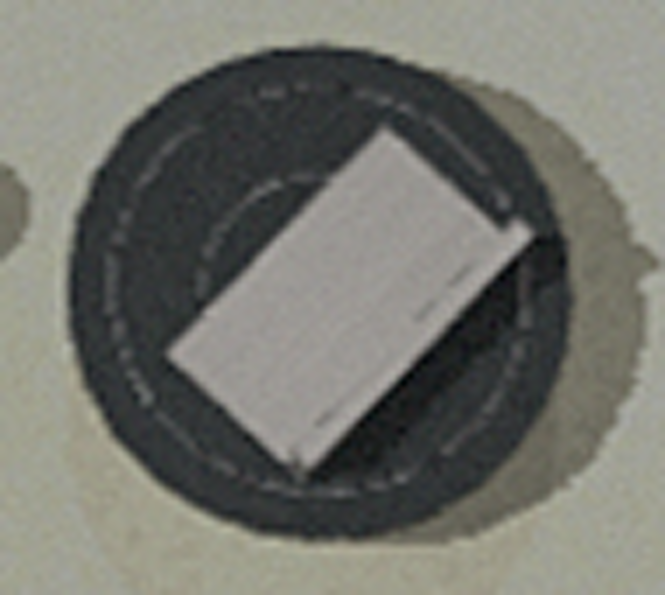

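View pics/c2.png

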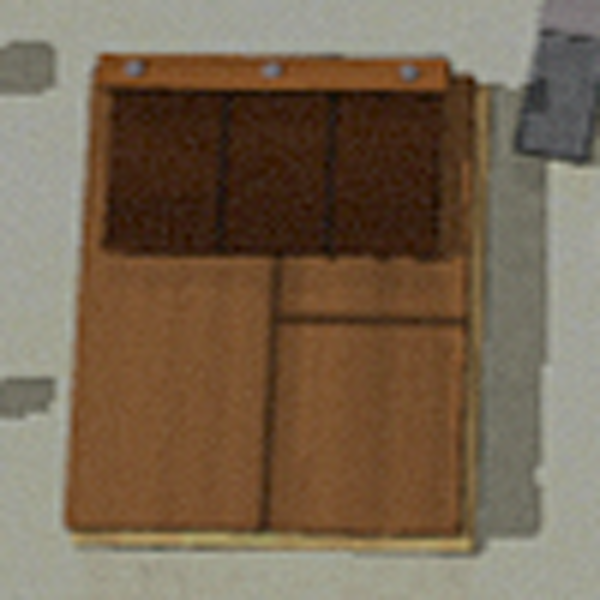

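View pics/c3.png

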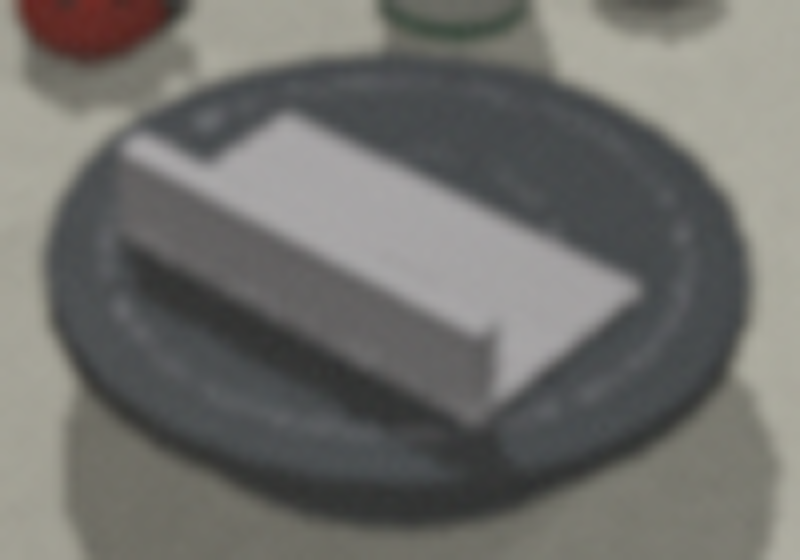

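View pics/c4.png

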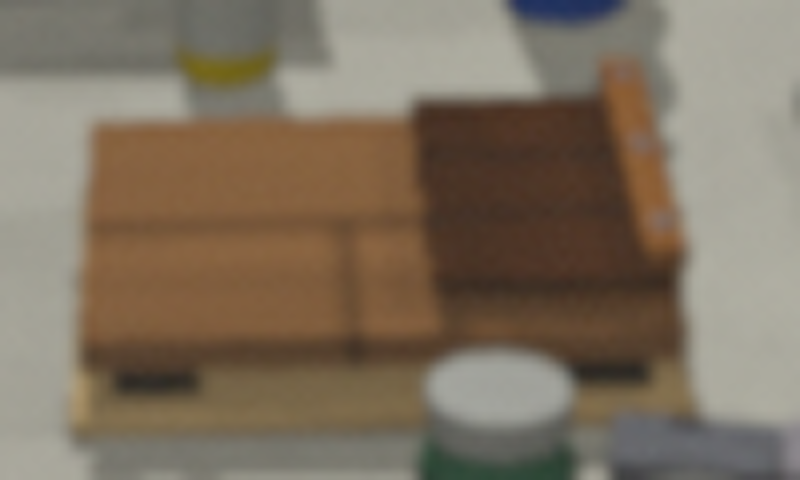

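Crop 1 confirms the aluminium strip on the dark wheel, with its rib at lower right, so its x points to the upper left (+x, +y). The roof crop shows the lip from (104,248) to (437,257) in the enlarged top view. Next I triangulate these points and fit the models.

```bash
cat > h.py <<'E'
import numpy as np, cv2, pickle
from scipy.optimize import least_squares
def cams():
    from rig import read_camera
    return {n:{k:np.array(v) for k,v in read_camera(n).items()} for n in("side","top")}
def proj(c,X):
    p=(np.atleast_2d(X)@c["R"].T+c["t"])@c["K"].T
    return p[:,:2]/p[:,2:]
def tri(cs,pt,ps):
    P=[c["K"]@np.c_[c["R"],c["t"]] for c in (cs["top"],cs["side"])]
    X=cv2.triangulatePoints(P[0],P[1],np.array(pt,float).reshape(2,1),np.array(ps,float).reshape(2,1))
    return (X[:3]/X[3]).ravel()
def un(off,f,p): p=np.array(p,float);return (p+.5)/f-.5+np.array(off)
def pose(p,M):
    c,s=np.cos(p[3]),np.sin(p[3]);return np.array(M)@np.array([[c,-s,0],[s,c,0],[0,0,1]]).T+p[:3]
def fit(cs,M,T,S,p0):
    # T,S: lists (model idx, uv)
    M=np.array(M,float)
    def r(p):
        W=pose(p,M);a=proj(cs["top"],W);b=proj(cs["side"],W)
        return np.r_[tuple(a[i]-uv for i,uv in T)+tuple(b[i]-uv for i,uv in S)]
    return least_squares(r,p0,x_scale=[1,1,1,.01],loss="soft_l1")
E
python3 - <<'E'
from h import *
cs=cams();np.set_printoptions(precision=1,suppress=True)
t1=lambda p:un((335,145),7,p);s1=lambda p:un((295,205),8,p)
t2=lambda p:un((200,135),6,p);s2=lambda p:un((290,135),8,p)
# flashing model: A rib top outer y+ (x low world), B y-, C lead top, D, A',B' rib bottom
M=[(-40,70,34),(-40,-70,34),(40,70,4),(40,-70,4),(-40,70,0),(-40,-70,0)]
Tp=[t1(p) for p in((305,477),(535,235),(167,355),(387,127))]
Sp=[s1(p) for p in((122,152),(488,342),(290,112),(640,290),(125,240),(475,425))]
for i in range(4):print("ABCD"[i],tri(cs,Tp[i],Sp[i]))
r=fit(cs,M,list(enumerate(Tp)),list(enumerate(Sp)),[600,-80,50,.7]);print(r.x,"yaw",np.round(r.x[3],3),"res",r.fun)
# roof, model in board frame origin at underside
M=[(-120,100,15),(-120,-100,15),(20,85,30),(20,-85,30)]
Tp=[t2(p) for p in((68,527),(462,530),(104,250),(437,258))]
Sp=[s2(p) for p in((93,124),(85,350),(415,103),(440,283))]
for i in range(4):print("roof",i,tri(cs,Tp[i],Sp[i]))
r=fit(cs,M,list(enumerate(Tp)),list(enumerate(Sp)),[600,200,28,0]);print(r.x,"yaw",np.round(r.x[3],3),"res",r.fun)
# bystanders rough (top px, at z)
def ray(c,uv,z):
    R,t,K=c["R"],c["t"],c["K"];o=-R.T@t;d=R.T@np.linalg.inv(K)@np.r_[uv,1];return o+d*(z-o[2])/d[2]
for n,uv,z in(("jar",(310,170),75),("big",(316,217),30),("small",(310,242),25),("pebble",(309,153),24),("brushhead",(296,145),10),("brushend",(303,104),10),("bluebottle",(130,138),100),("yellowbottle",(157,199),60),("wheel",(381,187),50),("teal",(266,262),20),("cup",(468,176),90)):print(n,ray(cs["top"],uv,z))
E
```

```text
A [ 509.7 -190.6   80.2]
B [ 610.  -293.    81.6]
C [ 567.2 -137.    55.1]
D [ 665.4 -237.1   53.7]
[ 588.6 -214.4   48.9    0.8] yaw 0.778 res [ 0.7 -1.2 -0.2 -0.3 -0.3 -0.4 -0.4 -0.3 -0.4 -0.3 -1.  -0.5 -0.1  0.6
  0.1  0.1 -0.4 -0.2  0.2  0.7]
roof 0 [498.9 311.7  42.7]
roof 1 [491.9 112.7  39.8]
roof 2 [639.2 292.3  55.4]
roof 3 [630.4 122.3  57.2]
[615.2 207.8  26.3  -0. ] yaw -0.039 res [-0.1 -0.3 -0.  -0.   0.  -0.2  0.1 -1.  -0.2  0.3 -0.3 -0.3 -0.6 -0.1
 -0.3  0.5]
jar [644.2   6.7  75. ]
big [507.5  -6.9  30. ]
small [432.2  13.3  25. ]
pebble [712.2  10.2  24. ]
brushhead [744.   51.6  10. ]
brushend [881.4  26.5  10. ]
bluebottle [753.3 545.6 100. ]
yellowbottle [571.8 472.1  60. ]
wheel [ 591.  -206.8   50. ]
teal [375.8 148.1  20. ]
cup [ 608.2 -459.    90. ]
```

Heights agree with the text to within 2–3 mm: rib top 81 against 84, flange 54, board top 41–43, lip 56. The camera seems to read about 1.5 mm low. Next I work out the first move, over the rib middle.

```bash
cat >> h.py <<'E'
from scipy.spatial.transform import Rotation as Ro
def goto(pos,yang):
    """shift/turn in tool axes from measured pose to pos, tool y at world angle yang (mod pi, nearest), z down"""
    from rig import state
    s=state();R=Ro.from_rotvec(s["tcp_rot"]);p=np.array(s["position"])
    best=None
    for k in(-2,-1,0,1,2):
        a=yang+k*np.pi;y=np.array([np.cos(a),np.sin(a),0]);z=np.array([0,0,-1.]);x=np.cross(y,z)
        T=Ro.from_matrix(np.c_[x,y,z]);v=(R.inv()*T).as_rotvec()
        if best is None or np.linalg.norm(v)<np.linalg.norm(best):best=v
    y=R.as_matrix()[:,1]
    print("t",round(s["t"],2),"q",np.round(s["q"],2),"yang",round(float(np.arctan2(y[1],y[0])),3),"pos",np.round(p,1),"ft",np.round(s["ft_force"],1),"w",round(s["gripper_width"],1))
    print("  -> shift",np.round(R.inv().apply(np.array(pos)-p),1),"turn",np.round(best,3))
E
python3 - <<'E'
from h import *
goto([420,200,200],.778);goto([420,200,200],.778+np.pi)
goto([563.7,-239,150],.778)
E
```

```text
t 0.2 q [ 1.21  0.31  1.51  0.    1.33 -0.07] yang 1.288 pos [160.3 551.7 198.5] ft [-0.2 -0.3  0.4] w 85.4
  -> shift [-347.5 -265.3   -1.2] turn [-0.001  0.     0.51 ]
t 0.2 q [ 1.21  0.31  1.51  0.    1.33 -0.07] yang 1.288 pos [160.3 551.7 198.5] ft [-0.2 -0.3  0.4] w 85.4
  -> shift [-347.5 -265.3   -1.2] turn [-0.001  0.     0.51 ]
t 0.2 q [ 1.21  0.31  1.51  0.    1.33 -0.07] yang 1.288 pos [160.3 551.7 198.5] ft [-0.2 -0.3  0.4] w 85.4
  -> shift [-608.1 -646.7   49.3] turn [-0.001  0.     0.51 ]
```

```bash
python3 -m jog '[{"x":-347,"y":-265,"az":0.51,"grip":1},{"x":-347,"y":-265,"az":0.51,"grip":1},{"x":-347,"y":-265,"az":0.51,"grip":1},{"x":-347,"y":-265,"az":0.51,"grip":1},{"x":-347,"y":-265,"az":0.51,"grip":1},{"x":-347,"y":-265,"az":0.51,"grip":0.2},{"x":-347,"y":-265,"az":0.51,"grip":0.2},{"x":-347,"y":-265,"az":0.51,"grip":0.2}]' 40; python3 -c "
from h import *
goto([563.7,-239,150],.778)"
```

```text
t 0.2 q [ 1.21  0.31  1.51  0.    1.33 -0.07] yang 1.288 pos [160.3 551.7 198.5] ft [-0.2 -0.3  0.4] w 85.4
  -> shift [-608.1 -646.7   49.3] turn [-0.001  0.     0.51 ]$[0]: bad value
```

```bash
python3 -m jog --help; python3 -m jog '[{"ax":0,"ay":0,"az":0.1,"x":-40,"y":-30,"z":0,"grip":1}]' 40
```

```text
t: 0.3
position: [188.9, 516.3, 198.8]
tcp_rot: [-0.593, -3.084, -0.006]
ft_force: [1.7, -0.7, 1.0]
gripper_width: 85.1invalid input: not JSON, or not a number
```

```bash
python3 -m jog '[{"ax":0,"ay":0,"az":0.4,"x":-300,"y":-235,"z":0,"grip":1}]' 40;  python3 -c "
from h import *
goto([420,200,200],.778)"
```

```text
t: 0.4
position: [216.1, 469.2, 198.7]
tcp_rot: [0.83, 3.029, 0.001]
ft_force: [0.8, -0.2, -0.6]
gripper_width: 85.6
t 0.4 q [ 1.06  0.23  1.63 -0.    1.29  0.02] yang 1.036 pos [216.1 469.2 198.7] ft [ 0.8 -0.2 -0.6] w 85.6
  -> shift [-312.6 -127.7   -1.2] turn [0.001 0.    0.258]
```

```bash
python3 -m jog '[{"ax":0,"ay":0,"az":0.26,"x":-310,"y":-128,"z":0,"grip":1},{"ax":0,"ay":0,"az":0.26,"x":-310,"y":-128,"z":0,"grip":1},{"ax":0,"ay":0,"az":0.26,"x":-310,"y":-128,"z":0,"grip":0.2},{"ax":0,"ay":0,"az":0.26,"x":-310,"y":-128,"z":0,"grip":0.1},{"ax":0,"ay":0,"az":0.26,"x":-310,"y":-128,"z":0,"grip":0.1},{"ax":0,"ay":0,"az":0.26,"x":-310,"y":-128,"z":0,"grip":0.1},{"ax":0,"ay":0,"az":0.26,"x":-310,"y":-128,"z":0,"grip":0.1},{"ax":0,"ay":0,"az":0.26,"x":-310,"y":-128,"z":0,"grip":0.1}]' 40;  python3 -c "
from h import *
goto([563.7,-239,150],.778)"
```

```text
t: 1.2
position: [420.3, 197.9, 199.2]
tcp_rot: [1.22, 2.893, -0.001]
ft_force: [-0.3, 1.1, -0.1]
gripper_width: 47.2
t 1.2 q [ 0.35  0.15  1.72 -0.    1.27 -0.42] yang 0.773 pos [420.3 197.9 199.2] ft [-0.3  1.1 -0.1] w 47.2
  -> shift [-412.8 -202.3   50. ] turn [ 0.     0.002 -0.005]
```

```bash
python3 -m jog '[{"ax":0,"ay":0,"az":-0.005,"x":-413,"y":-202,"z":50,"grip":0.1},{"ax":0,"ay":0,"az":-0.005,"x":-413,"y":-202,"z":50,"grip":0.1},{"ax":0,"ay":0,"az":-0.005,"x":-413,"y":-202,"z":50,"grip":0.1},{"ax":0,"ay":0,"az":-0.005,"x":-413,"y":-202,"z":50,"grip":0.1},{"ax":0,"ay":0,"az":-0.005,"x":-413,"y":-202,"z":50,"grip":0.1},{"ax":0,"ay":0,"az":-0.005,"x":-413,"y":-202,"z":50,"grip":0.1},{"ax":0,"ay":0,"az":-0.005,"x":-413,"y":-202,"z":50,"grip":0.1},{"ax":0,"ay":0,"az":-0.005,"x":-413,"y":-202,"z":50,"grip":0.1}]' 40;  python3 -m jog '[{"ax":0,"ay":0,"az":0,"x":0,"y":0,"z":0,"grip":0.1}]'; python3 -c "
from h import *
goto([563.7,-239,110],.778)"
```

```text
t: 2.0
position: [544.1, -176.8, 155.5]
tcp_rot: [-1.205, -2.901, -0.001]
ft_force: [0.9, 1.1, 0.3]
gripper_width: 46.5
t: 2.1
position: [546.2, -181.2, 154.9]
tcp_rot: [1.211, 2.896, -0.003]
ft_force: [-0.0, 0.7, 0.3]
gripper_width: 46.6
t 2.1 q [-0.39  0.34  1.57 -0.    1.23 -1.17] yang 0.779 pos [ 546.2 -181.2  154.9] ft [-0.   0.7  0.3] w 46.6
  -> shift [-53.3 -28.1  45.1] turn [-0.001  0.003  0.001]
```

```bash
python3 -m jog '[{"ax":0,"ay":0,"az":0,"x":-53,"y":-28,"z":20,"grip":0.1},{"ax":0,"ay":0,"az":0,"x":-53,"y":-28,"z":45,"grip":0.1},{"ax":0,"ay":0,"az":0,"x":-53,"y":-28,"z":45,"grip":0.1},{"ax":0,"ay":0,"az":0,"x":-53,"y":-28,"z":45,"grip":0.1}]' 40;  python3 - <<'E'
from h import *
goto([563.7,-239,58],.778)
c=cams()
cv2.imwrite("pics/t2.png",cv2.resize(c["top"]["pixels"][140:235,335:430,::-1],None,fx=6,fy=6,interpolation=cv2.INTER_CUBIC))
cv2.imwrite("pics/s2.png",cv2.resize(c["side"]["pixels"][175:275,295:395,::-1],None,fx=6,fy=6,interpolation=cv2.INTER_CUBIC))
E
```

```text
t: 2.5
position: [560.3, -231.4, 110.1]
tcp_rot: [-1.204, -2.898, -0.002]
ft_force: [0.5, 0.1, -0.1]
gripper_width: 46.9
t 2.5 q [-0.46  0.43  1.56  0.    1.16 -1.25] yang 0.783 pos [ 560.3 -231.4  110.1] ft [ 0.5  0.1 -0.1] w 46.9
  -> shift [-7.9 -2.9 52. ] turn [-0.    -0.004  0.005]
```

View pics/t2.png

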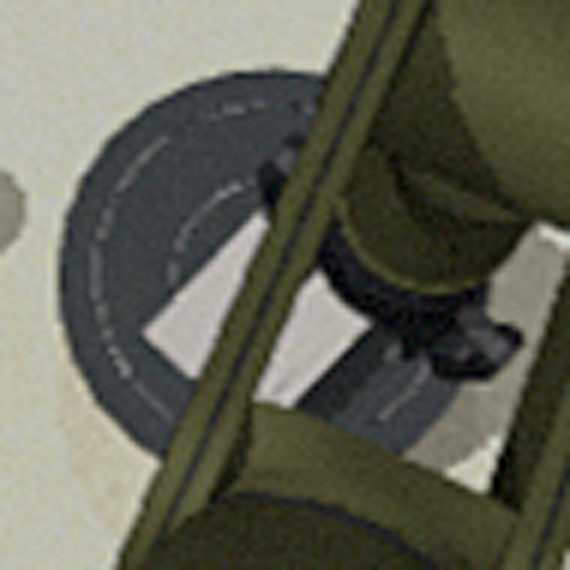

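View pics/s2.png

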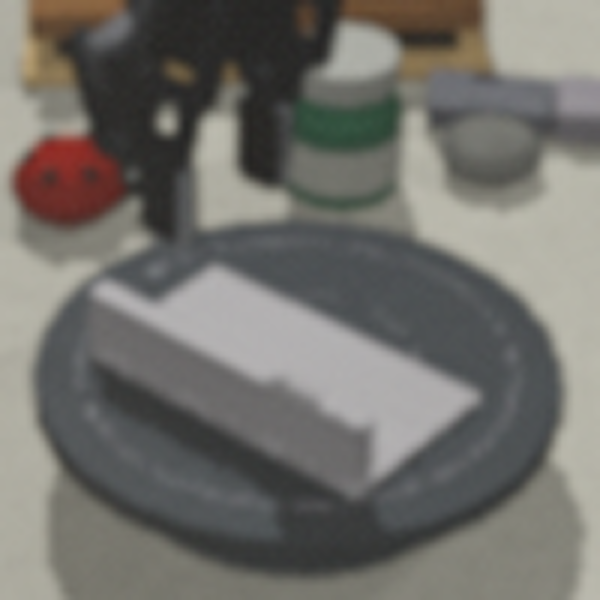

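Run:
```python
from h import *
from rig import state
c=cams();s=state();p=np.array(s["position"]);y=Ro.from_rotvec(s["tcp_rot"]).as_matrix()[:,1]
for n,o in(("side",(295,175)),("top",(335,140))):
  X=np.array([p,p+23*y,p-23*y,[563.7,-239,84]])
  print(n,((proj(c[n],X)-o)*6).round())
```

```text
side [[219. 281.]
 [256. 255.]
 [180. 307.]
 [225. 350.]]
top [[347. 313.]
 [311. 281.]
 [383. 345.]
 [353. 320.]]
```

Run:
```python
from h import *
from rig import state
c=cams();s=state();p=np.array(s["position"]);R=Ro.from_rotvec(s["tcp_rot"]).as_matrix();y=R[:,1];z=R[:,2]
print(p,s["q"],s["gripper_width"])
im=c["side"]["pixels"][150:270,270:400,::-1]
im=cv2.resize(im,None,fx=5,fy=5,interpolation=cv2.INTER_CUBIC)
for k,q in enumerate([p,p+23*y,p-23*y,p-19*z]):
  u=(proj(c["side"],q)[0]-(270,150))*5;cv2.circle(im,(int(u[0]),int(u[1])),4,(0,255,255) if k else (0,0,255),1)
cv2.imwrite("pics/s3.png",im)
```

```text
[ 561.90961789 -232.47938006  112.19059939] [-4.61851716e-01  4.25307975e-01  1.55343523e+00  1.84777595e-04
  1.16087856e+00 -1.24606453e+00] 46.70720266936177
```

View pics/s3.png

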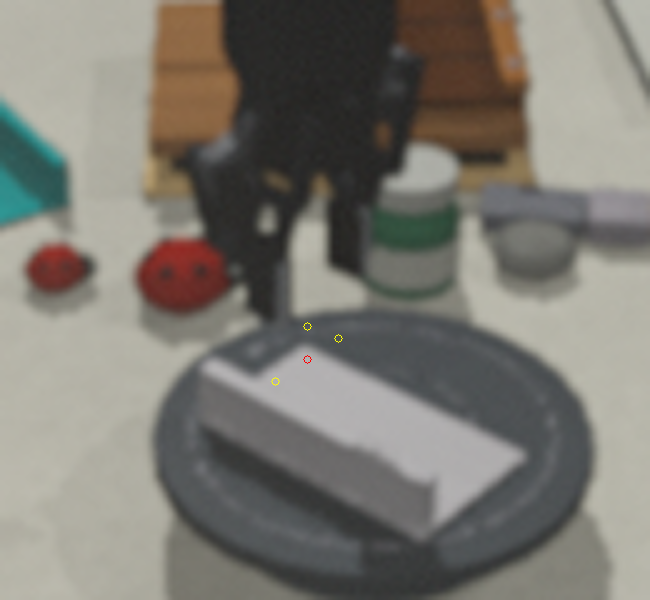

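Run:
```python
from h import *
from rig import state
c=cams();s=state();p=np.array(s["position"]);R=Ro.from_rotvec(s["tcp_rot"]).as_matrix();y=R[:,1];z=R[:,2]
print(p)
p0=np.array([160.3,551.6,198.5]);y0=np.array([np.cos(1.288),np.sin(1.288),0]);
def draw(im,n,off,f,p,y,z,name):
  im=im[off[1]:off[1]+off[3],off[0]:off[0]+off[2]]
  im=cv2.resize(im,None,fx=f,fy=f,interpolation=cv2.INTER_CUBIC)
  for h,col in((0,(0,0,255)),(30,(0,255,255)),(73,(255,255,0)),(120,(255,0,255))):
    for k in(-23,0,23):
      u=(proj(c[n],p-h*z+k*y)[0]-off[:2])*f;cv2.circle(im,(int(u[0]),int(u[1])),3,col,-1)
  return im
zd=np.array([0,0,-1.])
A=draw(cv2.imread("pics/side0.png"),"side",(150,20,100,100),4,p0,y0,zd,"")
B=draw(cv2.imread("pics/top0.png"),"top",(30,300,100,100),4,p0,y0,zd,"")
C=draw(c["top"]["pixels"][:,:,::-1],"top",(335,140,100,100),4,p,y,z,"")
cv2.imwrite("pics/d1.png",cv2.resize(np.hstack([A,B]),(800,400)))
cv2.imwrite("pics/d2.png",C)
```

```text
[ 561.68680567 -232.80736389  111.81520855]
```

View pics/d1.png

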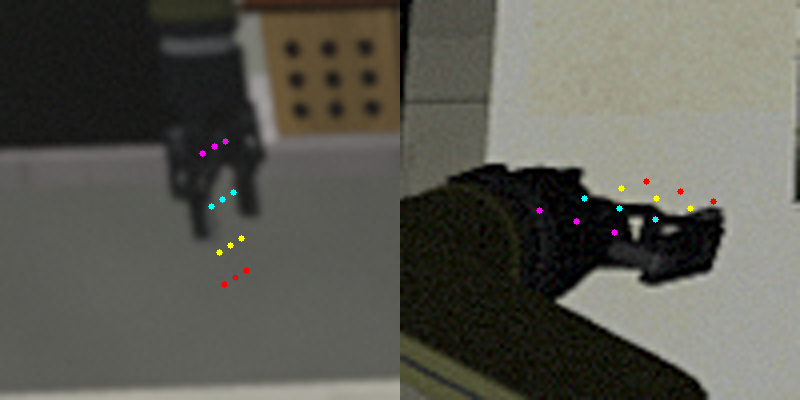

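View pics/d2.png

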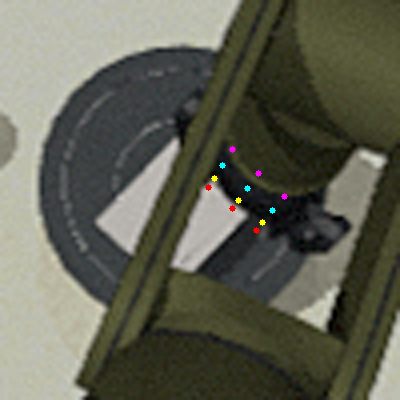

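```bash
python3 - <<'E'
from h import *
c=cams();np.set_printoptions(precision=1,suppress=True)
print(tri(c,(100.7,361.2),(206.3,75.9)))
for n in("top","side"):print(n,proj(c[n],[[0,0,0],[0,0,150],[100,100,0],[-100,-100,0],[100,-100,0],[-100,100,0],[160,552,230],[130,552,230],[160,552,0]]))
E
python3 - <<'E'
import cv2
a=cv2.imread("pics/side0.png");b=cv2.imread("pics/top0.png")
import numpy as np
cv2.imwrite("pics/e1.png",np.hstack([cv2.resize(a[110:250,60:200],(400,400)),cv2.resize(b[300:400,260:360],(400,400))]))
E
```

```text
[149.  524.5 255.5]
top [[318.2 390.6]
 [317.1 404.3]
 [283.6 355.6]
 [353.8 426.5]
 [351.1 354. ]
 [284.4 428. ]
 [ 93.6 349.8]
 [ 92.9 362.4]
 [132.8 338.4]]
side [[132.8 216.4]
 [118.6 171. ]
 [175.5 196.9]
 [ 83.5 239. ]
 [158.2 235.5]
 [110.7 199.8]
 [207.5  81. ]
 [199.4  81.3]
 [216.6 137.7]]
```

View pics/e1.png

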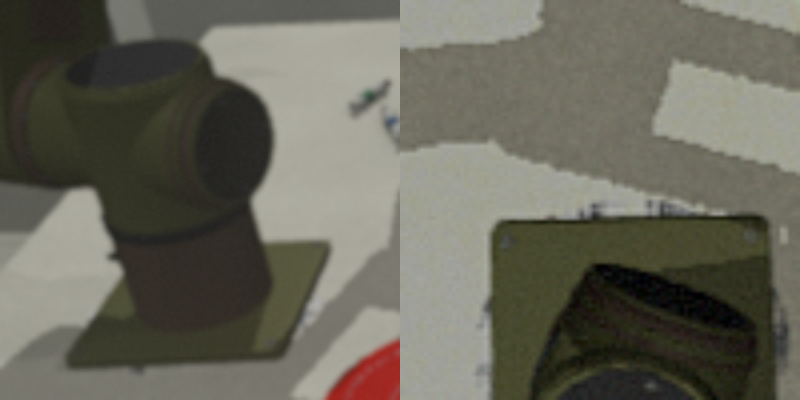

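The drawn fingertips sit higher than the TCP projects. I'll shut the gripper in the air to check, since the TCP is defined for shut fingers.

```bash
python3 -m jog '[{"ax":0,"ay":0,"az":0,"x":0,"y":0,"z":0,"grip":-1},{"ax":0,"ay":0,"az":0,"x":0,"y":0,"z":0,"grip":-1},{"ax":0,"ay":0,"az":0,"x":0,"y":0,"z":0,"grip":-1},{"ax":0,"ay":0,"az":0,"x":0,"y":0,"z":0,"grip":-1},{"ax":0,"ay":0,"az":0,"x":0,"y":0,"z":0,"grip":-1},{"ax":0,"ay":0,"az":0,"x":0,"y":0,"z":0,"grip":-1}]' 40
python3 - <<'E'
from h import *
from rig import state
c=cams();s=state();p=np.array(s["position"]);R=Ro.from_rotvec(s["tcp_rot"]).as_matrix();z=R[:,2]
print(p,s["q"],s["gripper_width"])
o=(270,120)
im=cv2.resize(c["side"]["pixels"][120:270,270:400,::-1],None,fx=4,fy=4,interpolation=cv2.INTER_CUBIC)
for h in(0,19,73,150):
  u=(proj(c["side"],p-h*z)[0]-o)*4;cv2.circle(im,(int(u[0]),int(u[1])),3,(0,0,255),-1)
cv2.imwrite("pics/s4.png",im)
E
```

```text
t: 3.6
position: [561.3, -233.2, 110.8]
tcp_rot: [-1.206, -2.901, 0.0]
ft_force: [-0.8, 0.7, -0.5]
gripper_width: 0.1
[ 561.31800361 -233.27201443  110.80834404] [-4.63314814e-01  4.27399633e-01  1.55377071e+00 -4.75578106e-05
  1.16049221e+00 -1.24626578e+00] -0.17200624934661699
```

View pics/s4.png

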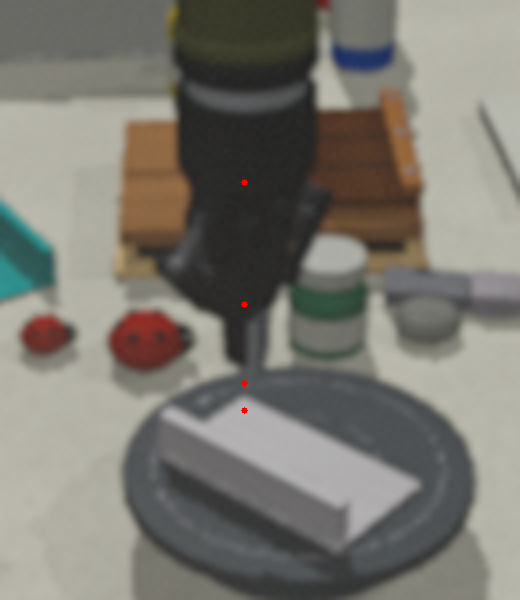

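Shut, the tip shows at (245,365) where the TCP projects to (245,410). It looks about 30 mm higher than reported, while the lateral position agrees in both views. I'll open, move over the rib and go down in stages, watching force and pictures.

```bash
python3 -c "
from h import *
goto([563.7,-239,90],.778)"
```

```text
t 3.7 q [-0.46  0.43  1.55 -0.    1.16 -1.25] yang 0.783 pos [ 561.3 -233.3  110.8] ft [ 0.1 -0.7  0.2] w -0.2
  -> shift [-5.7 -2.4 20.8] turn [-0.    -0.     0.005]
```

```bash
python3 -m jog '[{"ax":0,"ay":0,"az":0.005,"x":-6,"y":-2,"z":0,"grip":0.1},{"ax":0,"ay":0,"az":0.005,"x":-6,"y":-2,"z":0,"grip":0.1},{"ax":0,"ay":0,"az":0.005,"x":-6,"y":-2,"z":0,"grip":0.1},{"ax":0,"ay":0,"az":0.005,"x":-6,"y":-2,"z":0,"grip":0.1},{"ax":0,"ay":0,"az":0.005,"x":-6,"y":-2,"z":10,"grip":0.1},{"ax":0,"ay":0,"az":0.005,"x":-6,"y":-2,"z":20,"grip":0.1},{"ax":0,"ay":0,"az":0.005,"x":-6,"y":-2,"z":20,"grip":0.1}]' 40
python3 - <<'E'
from h import *
goto([563.7,-239,70],.778)
c=cams()
cv2.imwrite("pics/t5.png",np.hstack([cv2.resize(c[n]["pixels"][y:y+100,x:x+100,::-1],None,fx=4,fy=4,interpolation=cv2.INTER_CUBIC) for n,x,y in(("side",295,175),("top",335,140))]))
E
```

```text
t: 4.4
position: [562.4, -238.0, 88.6]
tcp_rot: [-1.211, -2.894, -0.0]
ft_force: [-0.7, 0.1, -1.1]
gripper_width: 46.9
t 4.4 q [-0.47  0.46  1.57 -0.    1.12 -1.25] yang 0.778 pos [ 562.4 -238.    88.6] ft [-0.7  0.1 -1.1] w 46.9
  -> shift [-1.7  0.2 18.6] turn [-0.001 -0.004  0.   ]
```

View pics/t5.png

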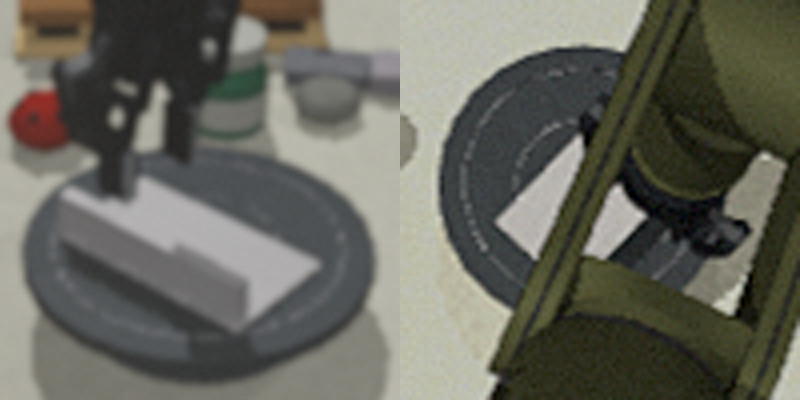

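```bash
python3 -m jog '[{"ax":0,"ay":0,"az":0,"x":-1,"y":0,"z":8,"grip":0.1},{"ax":0,"ay":0,"az":0,"x":-1,"y":0,"z":16,"grip":0.1},{"ax":0,"ay":0,"az":0,"x":-1,"y":0,"z":22,"grip":0.1},{"ax":0,"ay":0,"az":0,"x":-1,"y":0,"z":28,"grip":0.1},{"ax":0,"ay":0,"az":0,"x":-1,"y":0,"z":28,"grip":0.1}]' 40
python3 - <<'E'
from h import *
goto([563.7,-239,57],.778)
c=cams()
cv2.imwrite("pics/t6.png",np.hstack([cv2.resize(c[n]["pixels"][y:y+100,x:x+100,::-1],None,fx=4,fy=4,interpolation=cv2.INTER_CUBIC) for n,x,y in(("side",295,175),("top",335,140))]))
E
```

```text
t: 5.0
position: [564.0, -239.2, 61.6]
tcp_rot: [-1.212, -2.896, -0.0]
ft_force: [0.1, -0.2, -0.3]
gripper_width: 47.1
t 5.0 q [-0.47  0.49  1.6  -0.    1.06 -1.25] yang 0.778 pos [ 564.  -239.2   61.6] ft [ 0.1 -0.2 -0.3] w 47.1
  -> shift [ 0.3 -0.1  4.6] turn [-0.001 -0.002  0.   ]
```

View pics/t6.png

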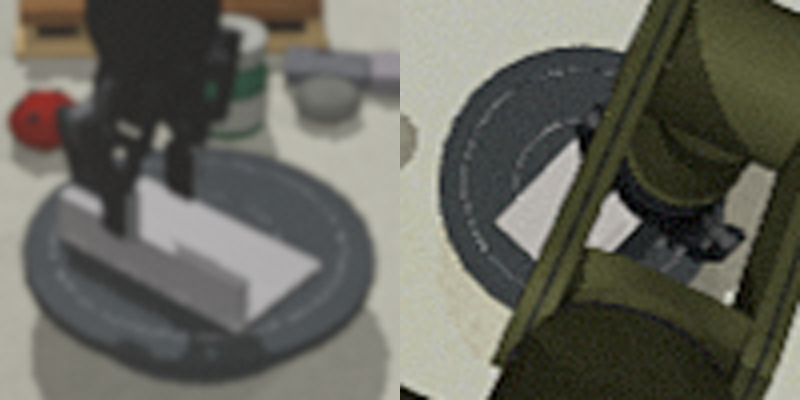

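The near tip is at (117,235) in front of the rib face and the far tip at (183,197) behind it. The tips still look about 10 mm above the rib top, so I keep lowering slowly with force checks.

```bash
for i in 1; do python3 -m jog '[{"ax":0,"ay":0,"az":0,"x":0,"y":0,"z":4,"grip":0.1},{"ax":0,"ay":0,"az":0,"x":0,"y":0,"z":8,"grip":0.1},{"ax":0,"ay":0,"az":0,"x":0,"y":0,"z":8,"grip":0.1}]' 40; done;  python3 -m jog '[{"ax":0,"ay":0,"az":0,"x":0,"y":0,"z":2,"grip":0.1},{"ax":0,"ay":0,"az":0,"x":0,"y":0,"z":2,"grip":0.1}]' 40;  python3 - <<'E'
from h import *
goto([563.7,-239,45],.778)
c=cams()
cv2.imwrite("pics/t7.png",np.hstack([cv2.resize(c[n]["pixels"][y:y+100,x:x+100,::-1],None,fx=4,fy=4,interpolation=cv2.INTER_CUBIC) for n,x,y in(("side",295,175),("top",335,140))]))
E
```

```text
t: 5.4
position: [564.4, -239.4, 54.3]
tcp_rot: [-1.213, -2.897, -0.0]
ft_force: [1.0, -0.3, 0.0]
gripper_width: 47.0
t: 5.6
position: [564.7, -239.5, 52.7]
tcp_rot: [-1.213, -2.898, -0.0]
ft_force: [-0.2, -0.5, 0.2]
gripper_width: 46.7
t 5.6 q [-0.47  0.5   1.6  -0.    1.04 -1.25] yang 0.778 pos [ 564.7 -239.5   52.7] ft [-0.2 -0.5  0.2] w 46.7
  -> shift [ 1.1 -0.4  7.7] turn [-0. -0. -0.]
```

View pics/t7.png

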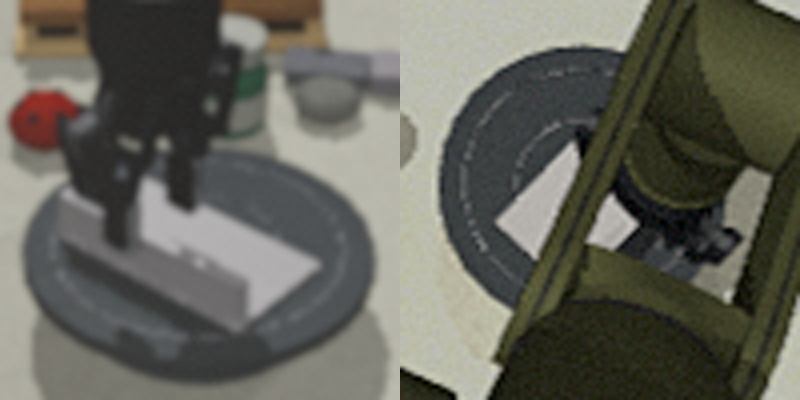

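```bash
python3 -m jog '[{"ax":0,"ay":0,"az":0,"x":0,"y":0,"z":3,"grip":0.1},{"ax":0,"ay":0,"az":0,"x":0,"y":0,"z":6,"grip":0.1},{"ax":0,"ay":0,"az":0,"x":0,"y":0,"z":6,"grip":0.1}]' 40;  python3 -m jog '[{"ax":0,"ay":0,"az":0,"x":0,"y":0,"z":3,"grip":0.1},{"ax":0,"ay":0,"az":0,"x":0,"y":0,"z":5,"grip":0.1},{"ax":0,"ay":0,"az":0,"x":0,"y":0,"z":5,"grip":0.1}]' 40;  python3 - <<'E'
from h import *
goto([563.7,-239,35],.778)
c=cams()
cv2.imwrite("pics/t8.png",cv2.resize(c["side"]["pixels"][175:275,295:395,::-1],None,fx=6,fy=6,interpolation=cv2.INTER_CUBIC))
E
```

```text
t: 6.0
position: [564.4, -239.4, 46.3]
tcp_rot: [-1.213, -2.897, -0.0]
ft_force: [0.5, -0.0, -1.0]
gripper_width: 47.0
t: 6.3
position: [564.5, -239.5, 41.4]
tcp_rot: [-1.213, -2.897, -0.0]
ft_force: [0.8, -0.3, 0.1]
gripper_width: 46.5
t 6.3 q [-0.47  0.51  1.62 -0.    1.02 -1.25] yang 0.778 pos [ 564.5 -239.5   41.4] ft [ 0.8 -0.3  0.1] w 46.5
  -> shift [ 0.9 -0.3  6.4] turn [-0.    -0.001  0.   ]
```

View pics/t8.png

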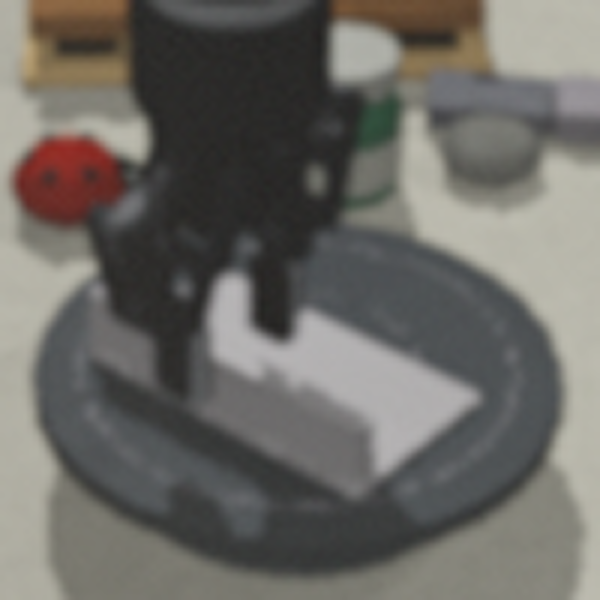

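No contact at a reported 41 mm, well below the flange top, so the reported z is about 30 mm too low; the pictures agree. The fingers straddle the rib, with tips at (178,400) and (280,340). I go down 10 mm more, then close.

```bash
python3 -m jog '[{"ax":0,"ay":0,"az":0,"x":1,"y":0,"z":4,"grip":0.1},{"ax":0,"ay":0,"az":0,"x":1,"y":0,"z":8,"grip":0.1},{"ax":0,"ay":0,"az":0,"x":1,"y":0,"z":10,"grip":0.1},{"ax":0,"ay":0,"az":0,"x":1,"y":0,"z":10,"grip":0.1}]' 60;  python3 -m jog '[{"ax":0,"ay":0,"az":0,"x":0,"y":0,"z":0,"grip":-0.3},{"ax":0,"ay":0,"az":0,"x":0,"y":0,"z":0,"grip":-0.6},{"ax":0,"ay":0,"az":0,"x":0,"y":0,"z":0,"grip":-1},{"ax":0,"ay":0,"az":0,"x":0,"y":0,"z":0,"grip":-1},{"ax":0,"ay":0,"az":0,"x":0,"y":0,"z":0,"grip":-1},{"ax":0,"ay":0,"az":0,"x":0,"y":0,"z":0,"grip":-1}]' 60;  python3 - <<'E'
from h import *
goto([563.7,-239,35],.778)
c=cams()
cv2.imwrite("pics/t9.png",cv2.resize(c["side"]["pixels"][175:275,295:395,::-1],None,fx=6,fy=6,interpolation=cv2.INTER_CUBIC))
E
```

```text
t: 6.8
position: [563.7, -238.7, 31.3]
tcp_rot: [-1.212, -2.897, -0.0]
ft_force: [0.6, 1.0, -0.1]
gripper_width: 46.9
t: 7.4
position: [564.4, -239.0, 32.2]
tcp_rot: [1.213, 2.897, -0.0]
ft_force: [-0.8, 0.1, 2.3]
gripper_width: 8.9
t 7.4 q [-0.47  0.52  1.63 -0.    1.   -1.25] yang 0.778 pos [ 564.4 -239.    32.2] ft [-0.8  0.1  2.3] w 8.9
  -> shift [ 0.5 -0.5 -2.8] turn [ 0.     0.001 -0.   ]
```

View pics/t9.png

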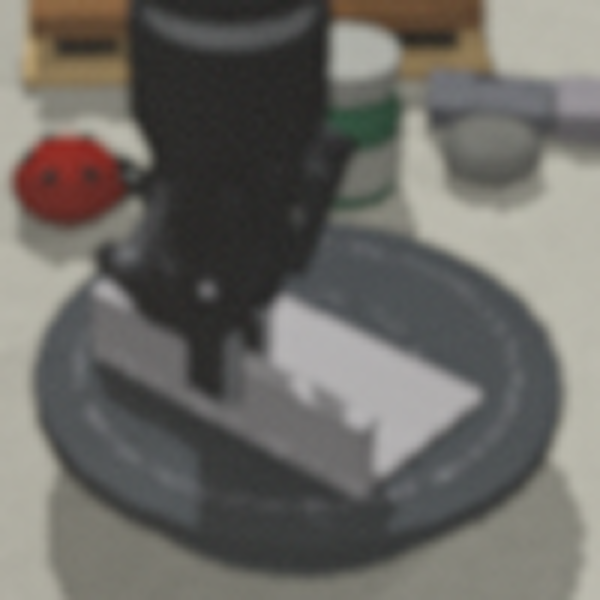

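Gripped: width 8.9 mm on the 10 mm rib, the near tip at (210,400) low on the rib face, and the wheel did not turn. Now lift.

```bash
python3 -m jog '[{"ax":0,"ay":0,"az":0,"x":0,"y":0,"z":0,"grip":-1},{"ax":0,"ay":0,"az":0,"x":0,"y":0,"z":-4,"grip":-1},{"ax":0,"ay":0,"az":0,"x":0,"y":0,"z":-12,"grip":-1},{"ax":0,"ay":0,"az":0,"x":0,"y":0,"z":-25,"grip":-1},{"ax":0,"ay":0,"az":0,"x":0,"y":0,"z":-45,"grip":-1},{"ax":0,"ay":0,"az":0,"x":0,"y":0,"z":-70,"grip":-1},{"ax":0,"ay":0,"az":0,"x":0,"y":0,"z":-100,"grip":-1},{"ax":0,"ay":0,"az":0,"x":0,"y":0,"z":-100,"grip":-1}]' 80;  python3 -m jog '[{"ax":0,"ay":0,"az":0,"x":0,"y":0,"z":0,"grip":-1},{"ax":0,"ay":0,"az":0,"x":0,"y":0,"z":0,"grip":-1}]' 80
python3 - <<'E'
from h import *
goto([564,-239,132],.778)
c=cams()
cv2.imwrite("pics/t10.png",cv2.resize(c["side"]["pixels"][125:275,275:425,::-1],None,fx=4,fy=4,interpolation=cv2.INTER_CUBIC))
E
```

```text
t: 8.3
position: [567.5, -240.5, 137.3]
tcp_rot: [1.209, 2.889, -0.001]
ft_force: [1.0, -0.2, 0.3]
gripper_width: 8.3
t: 8.5
position: [563.1, -238.4, 130.9]
tcp_rot: [-1.212, -2.896, -0.0]
ft_force: [0.2, -0.6, -2.2]
gripper_width: 8.1
t 8.5 q [-0.47  0.41  1.52 -0.    1.21 -1.25] yang 0.778 pos [ 563.1 -238.4  130.9] ft [ 0.2 -0.6 -2.2] w 8.1
  -> shift [-1.1  0.2 -1.1] turn [-0.001 -0.002  0.   ]
```

View pics/t10.png

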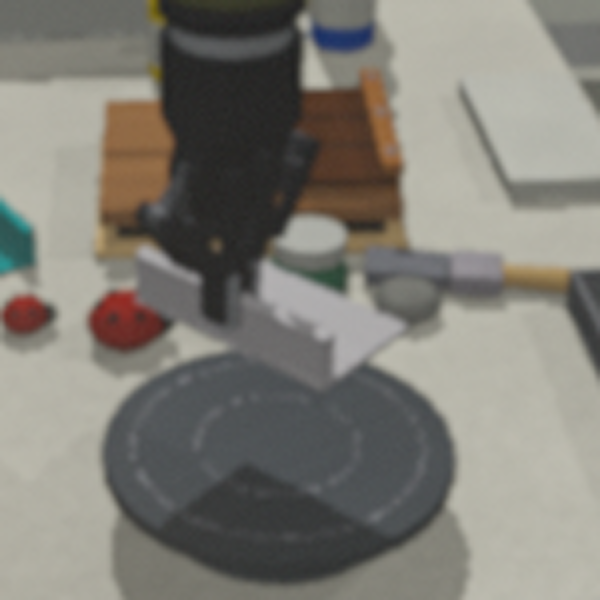

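Lifted cleanly: weight about 2 N, strip level in the picture, and the wheel empty. Now I carry it over to the roof at this height.

```bash
python3 -c "
from h import *
goto([540.3,210.7,131],-.039)"
```

```text
t 8.6 q [-0.47  0.41  1.52  0.    1.21 -1.25] yang 0.778 pos [ 563.  -238.3  130.3] ft [ 0.   0.4 -1.4] w 7.8
  -> shift [3.357e+02 2.990e+02 1.000e-01] turn [-0.002 -0.002  0.817]
```

```bash
python3 -m jog '[{"ax":0,"ay":0,"az":0.06,"x":25,"y":22,"z":0,"grip":-1},{"ax":0,"ay":0,"az":0.15,"x":60,"y":53,"z":0,"grip":-1},{"ax":0,"ay":0,"az":0.25,"x":95,"y":85,"z":0,"grip":-1},{"ax":0,"ay":0,"az":0.34,"x":130,"y":116,"z":0,"grip":-1},{"ax":0,"ay":0,"az":0.43,"x":165,"y":147,"z":0,"grip":-1},{"ax":0,"ay":0,"az":0.52,"x":200,"y":178,"z":0,"grip":-1},{"ax":0,"ay":0,"az":0.61,"x":235,"y":209,"z":0,"grip":-1},{"ax":0,"ay":0,"az":0.69,"x":265,"y":236,"z":0,"grip":-1}]' 80; python3 -m jog '[{"ax":0,"ay":0,"az":0,"x":0,"y":0,"z":0,"grip":-1},{"ax":0,"ay":0,"az":0,"x":0,"y":0,"z":0,"grip":-1},{"ax":0,"ay":0,"az":0,"x":0,"y":0,"z":0,"grip":-1}]'; python3 -c "
from h import *
goto([540.3,210.7,131],-.039)"
```

```text
t: 9.4
position: [544.9, 117.7, 130.7]
tcp_rot: [-2.124, -2.313, 0.003]
ft_force: [-0.1, -0.1, -1.8]
gripper_width: 8.4
t: 9.7
position: [545.8, 114.7, 131.1]
tcp_rot: [-2.121, -2.317, 0.003]
ft_force: [0.2, -0.8, -1.7]
gripper_width: 7.9
t 9.7 q [ 0.13  0.34  1.64 -0.    1.16  0.04] yang 0.088 pos [545.8 114.7 131.1] ft [ 0.2 -0.8 -1.7] w 7.9
  -> shift [96.1  3.   0. ] turn [-0.002  0.001  0.127]
```

```bash
python3 -m jog '[{"ax":0,"ay":0,"az":0.06,"x":40,"y":1,"z":0,"grip":-1},{"ax":0,"ay":0,"az":0.127,"x":75,"y":2,"z":0,"grip":-1},{"ax":0,"ay":0,"az":0.127,"x":96,"y":3,"z":10,"grip":-1},{"ax":0,"ay":0,"az":0.127,"x":96,"y":3,"z":40,"grip":-1},{"ax":0,"ay":0,"az":0.127,"x":96,"y":3,"z":60,"grip":-1},{"ax":0,"ay":0,"az":0.127,"x":96,"y":3,"z":75,"grip":-1},{"ax":0,"ay":0,"az":0.127,"x":96,"y":3,"z":75,"grip":-1},{"ax":0,"ay":0,"az":0.127,"x":96,"y":3,"z":75,"grip":-1}]' 80
python3 - <<'E'
from h import *
goto([540.3,210.7,35],-.039)
c=cams()
cv2.imwrite("pics/s11.png",cv2.resize(c["side"]["pixels"][100:200,280:390,::-1],None,fx=7,fy=6,interpolation=cv2.INTER_CUBIC))
cv2.imwrite("pics/t11.png",cv2.resize(c["top"]["pixels"][125:235,195:305,::-1],None,fx=5,fy=5,interpolation=cv2.INTER_CUBIC))
E
```

```text
t: 10.5
position: [541.1, 210.1, 56.7]
tcp_rot: [-2.266, -2.176, 0.001]
ft_force: [-0.6, -0.4, -1.3]
gripper_width: 8.5
t 10.5 q [ 0.3   0.45  1.67 -0.    1.01  0.34] yang -0.041 pos [541.1 210.1  56.7] ft [-0.6 -0.4 -1.3] w 8.5
  -> shift [ 0.6 -0.8 21.7] turn [-0.001  0.    -0.002]
```

View pics/s11.png

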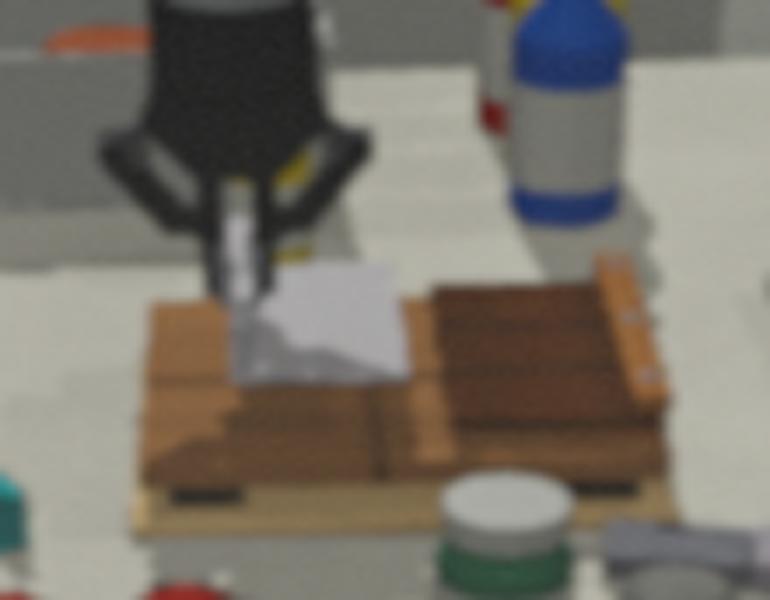

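View pics/t11.png

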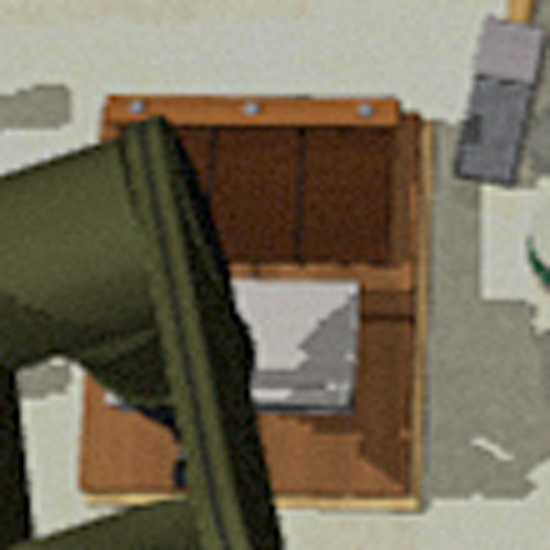

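The side view shows the strip above the bare boards, its lead edge from (395,262) to (408,378), square to the lip and level. I'll fit its pose.

Run:
```python
from h import *
c=cams();np.set_printoptions(precision=2,suppress=True)
S=lambda p:np.array([(p[0]+.5)/7-.5+280,(p[1]+.5)/6-.5+100])
T=lambda p:un((195,125),5,p)
M=[(40,-70,4),(40,70,4),(-40,-70,0),(-40,-70,34)]
print(tri(c,T((360,282)),S((408,376))))
r=fit(c,M,[(0,T((360,282))),(3,T((354,412)))],[(0,S((409,376))),(1,S((395,262))),(2,S((235,385)))],[576,209,75,-.04])
print(r.x,r.fun)
p=r.x;a=-.039;d=p[:2]-np.array([615.2,207.8]);print("board xy of origin",d@[np.cos(a),np.sin(a)],d@[-np.sin(a),np.cos(a)])
```

```text
[613.19 137.22  78.13]
[575.9  207.01  75.42  -0.04] [ 0.53  0.03 -0.57 -1.26 -0.01 -0.14 -0.32  0.22 -0.61  0.11]
board xy of origin -39.23700319980648 -2.3212191630178904
```

```bash
python3 -m jog '[{"ax":0,"ay":0,"az":0,"x":2,"y":-1,"z":10,"grip":-1},{"ax":0,"ay":0,"az":0,"x":2,"y":-1,"z":20,"grip":-1},{"ax":0,"ay":0,"az":0,"x":2,"y":-1,"z":26,"grip":-1},{"ax":0,"ay":0,"az":0,"x":2,"y":-1,"z":28,"grip":-1},{"ax":0,"ay":0,"az":0,"x":2,"y":-1,"z":28,"grip":-1},{"ax":0,"ay":0,"az":0,"x":2,"y":-1,"z":28,"grip":-1}]'; python3 -m jog '[{"ax":0,"ay":0,"az":0,"x":0,"y":0,"z":2,"grip":-1},{"ax":0,"ay":0,"az":0,"x":0,"y":0,"z":2,"grip":-1},{"ax":0,"ay":0,"az":0,"x":0,"y":0,"z":2,"grip":-1}]';python3 -m jog '[{"ax":0,"ay":0,"az":0,"x":0,"y":0,"z":2,"grip":-1},{"ax":0,"ay":0,"az":0,"x":0,"y":0,"z":2,"grip":-1},{"ax":0,"ay":0,"az":0,"x":0,"y":0,"z":2,"grip":-1}]'
python3 - <<'E'
from h import *
goto([587.2,208.9,25],-.039)
c=cams()
cv2.imwrite("pics/s12.png",cv2.resize(c["side"]["pixels"][120:200,280:390,::-1],None,fx=7,fy=7,interpolation=cv2.INTER_CUBIC))
E
```

```text
t: 11.3
position: [540.0, 213.5, 28.8]
tcp_rot: [2.264, 2.178, -0.0]
ft_force: [0.3, -0.0, -1.4]
gripper_width: 8.1
t: 11.6
position: [540.0, 213.4, 27.0]
tcp_rot: [2.264, 2.178, 0.0]
ft_force: [0.1, -1.1, -1.6]
gripper_width: 8.3
t: 11.9
position: [540.1, 213.5, 25.0]
tcp_rot: [2.264, 2.178, 0.001]
ft_force: [-0.4, -0.1, -0.1]
gripper_width: 8.4
t 11.9 q [ 0.3   0.49  1.71 -0.    0.94  0.34] yang -0.039 pos [540.1 213.5  25. ] ft [-0.4 -0.1 -0.1] w 8.4
  -> shift [-2.7 47.3 -0. ] turn [ 0. -0.  0.]
```

View pics/s12.png

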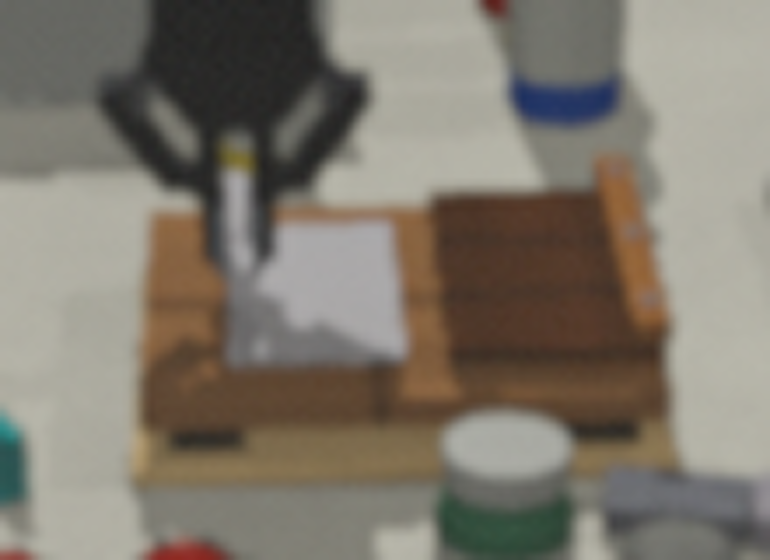

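The strip is just touching the board (lead edge (398,222) to (407,360), short of the lip). I press 2 mm more to confirm contact.

```bash
python3 -m jog '[{"ax":0,"ay":0,"az":0,"x":0,"y":0,"z":2,"grip":-1},{"ax":0,"ay":0,"az":0,"x":0,"y":0,"z":2,"grip":-1},{"ax":0,"ay":0,"az":0,"x":0,"y":0,"z":2,"grip":-1}]'; python3 -m jog '[{"ax":0,"ay":0,"az":0,"x":0,"y":0,"z":0,"grip":-1}]'; python3 -c "
from h import *
from rig import state
print(state()['wrist_torque'])
goto([587.2,208.9,25],-.039)"
```

```text
t: 12.3
position: [540.1, 213.5, 23.2]
tcp_rot: [2.264, 2.178, 0.001]
ft_force: [0.1, -0.8, 2.6]
gripper_width: 8.2
t: 12.4
position: [540.1, 213.5, 23.1]
tcp_rot: [2.264, 2.177, 0.001]
ft_force: [-0.4, -0.1, 2.3]
gripper_width: 8.1
[-0.06845549  0.11094832 -0.02611017]
t 12.4 q [ 0.3   0.5   1.71 -0.    0.94  0.34] yang -0.039 pos [540.1 213.5  23.1] ft [-0.4 -0.1  2.3] w 8.1
  -> shift [-2.7 47.3 -1.8] turn [ 0. -0. -0.]
```

Contact confirmed (ft z from −1.7 to +2.4 N). Now slide along tool y towards the slot.

```bash
python3 -m jog '[{"ax":0,"ay":0,"az":0,"x":0,"y":3,"z":0,"grip":-1},{"ax":0,"ay":0,"az":0,"x":0,"y":7,"z":0,"grip":-1},{"ax":0,"ay":0,"az":0,"x":0,"y":11,"z":0,"grip":-1},{"ax":0,"ay":0,"az":0,"x":0,"y":15,"z":0,"grip":-1},{"ax":0,"ay":0,"az":0,"x":0,"y":19,"z":0,"grip":-1},{"ax":0,"ay":0,"az":0,"x":0,"y":23,"z":0,"grip":-1},{"ax":0,"ay":0,"az":0,"x":0,"y":27,"z":0,"grip":-1},{"ax":0,"ay":0,"az":0,"x":0,"y":27,"z":0,"grip":-1}]'
python3 - <<'E'
from h import *
goto([587.2,208.9,23],-.039)
c=cams()
cv2.imwrite("pics/s13.png",cv2.resize(c["side"]["pixels"][120:200,280:390,::-1],None,fx=7,fy=7,interpolation=cv2.INTER_CUBIC))
cv2.imwrite("pics/t13.png",cv2.resize(c["top"]["pixels"][125:235,195:305,::-1],None,fx=5,fy=5,interpolation=cv2.INTER_CUBIC))
E
```

```text
t: 13.2
position: [568.2, 212.4, 22.9]
tcp_rot: [2.264, 2.177, 0.002]
ft_force: [0.2, -0.7, 3.4]
gripper_width: 8.3
t 13.2 q [ 0.29  0.52  1.65 -0.    0.97  0.33] yang -0.039 pos [568.2 212.4  22.9] ft [ 0.2 -0.7  3.4] w 8.3
  -> shift [-2.7 19.2 -0. ] turn [ 0.001 -0.    -0.   ]
```

View pics/s13.png

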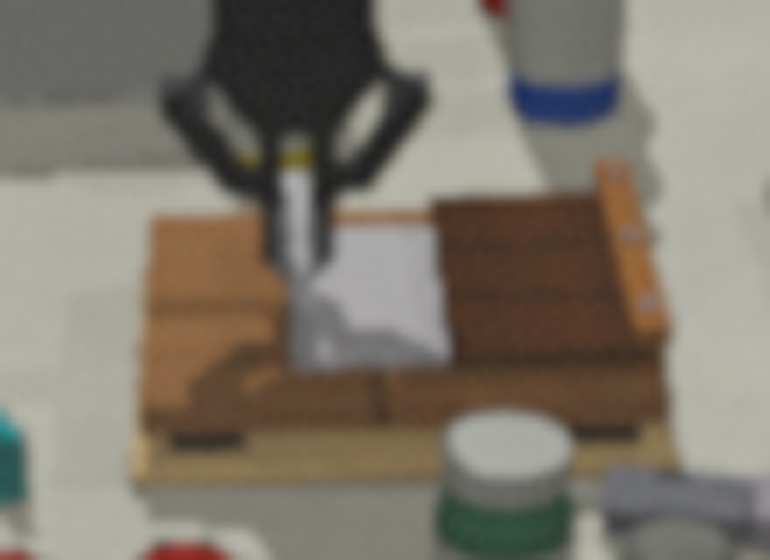

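View pics/t13.png

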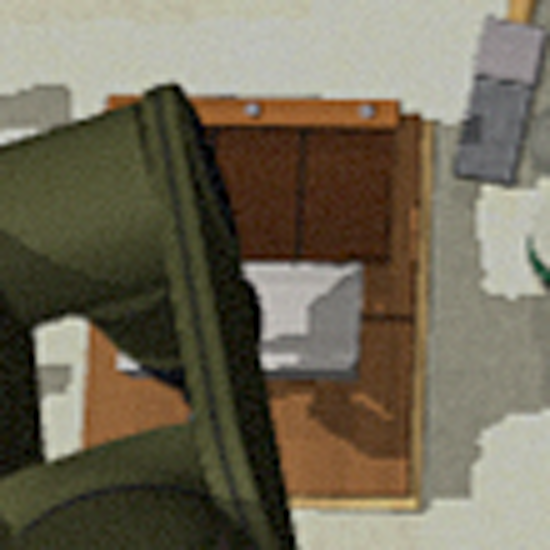

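The lead edge is now just covered by the lip, with the shingle down. The strip end at (363,265) is about 15 mm inside the shingle end at (388,262), which is what centred should give. I slide in the rest.

```bash
python3 -m jog '[{"ax":0,"ay":0,"az":0,"x":0,"y":3,"z":0,"grip":-1},{"ax":0,"ay":0,"az":0,"x":0,"y":7,"z":0,"grip":-1},{"ax":0,"ay":0,"az":0,"x":0,"y":11,"z":0,"grip":-1},{"ax":0,"ay":0,"az":0,"x":0,"y":15,"z":0,"grip":-1},{"ax":0,"ay":0,"az":0,"x":0,"y":19,"z":0,"grip":-1},{"ax":0,"ay":0,"az":0,"x":0,"y":20,"z":0,"grip":-1},{"ax":0,"ay":0,"az":0,"x":0,"y":20,"z":0,"grip":-1},{"ax":0,"ay":0,"az":0,"x":0,"y":20,"z":0,"grip":-1}]'; python3 -m jog '[{"ax":0,"ay":0,"az":0,"x":0,"y":0,"z":1,"grip":-1},{"ax":0,"ay":0,"az":0,"x":0,"y":0,"z":2,"grip":-1},{"ax":0,"ay":0,"az":0,"x":0,"y":0,"z":2,"grip":-1},{"ax":0,"ay":0,"az":0,"x":0,"y":0,"z":2,"grip":-1}]'
python3 - <<'E'
from h import *
goto([587.2,208.9,23],-.039)
E
```

```text
t: 14.1
position: [587.7, 211.6, 23.0]
tcp_rot: [2.264, 2.177, 0.002]
ft_force: [-1.2, -0.6, 3.5]
gripper_width: 8.2
t: 14.5
position: [587.6, 211.6, 21.5]
tcp_rot: [2.263, 2.177, 0.002]
ft_force: [-1.9, 0.5, 6.9]
gripper_width: 8.3
t 14.5 q [ 0.28  0.54  1.61 -0.    0.99  0.32] yang -0.039 pos [587.6 211.6  21.5] ft [-1.9  0.5  6.9] w 8.3
  -> shift [-2.7 -0.3 -1.5] turn [ 0.002 -0.     0.   ]
```

```bash
python3 -m jog '[{"ax":0,"ay":0,"az":0,"x":0,"y":0,"z":1,"grip":-1},{"ax":0,"ay":0,"az":0,"x":0,"y":0,"z":1,"grip":-1},{"ax":0,"ay":0,"az":0,"x":0,"y":0,"z":1,"grip":-1}]'
python3 - <<'E'
from h import *
from rig import state
goto([587.2,208.9,23],-.039)
print(state()["wrist_torque"])
c=cams()
cv2.imwrite("pics/s14.png",cv2.resize(c["side"]["pixels"][120:200,280:390,::-1],None,fx=7,fy=7,interpolation=cv2.INTER_CUBIC))
cv2.imwrite("pics/t14.png",cv2.resize(c["top"]["pixels"][125:235,195:305,::-1],None,fx=5,fy=5,interpolation=cv2.INTER_CUBIC))
goto([587.2,208.9,23],-.039)
E
```

```text
t: 14.8
position: [587.6, 211.6, 20.7]
tcp_rot: [2.263, 2.177, 0.002]
ft_force: [-1.6, -0.4, 7.4]
gripper_width: 8.1
t 14.8 q [ 0.28  0.55  1.61 -0.    0.98  0.32] yang -0.039 pos [587.6 211.6  20.7] ft [-1.6 -0.4  7.4] w 8.1
  -> shift [-2.7 -0.3 -2.3] turn [ 0.002 -0.     0.   ]
[-0.14676111  0.27272506  0.00316328]
t 14.9 q [ 0.28  0.55  1.61 -0.    0.98  0.32] yang -0.039 pos [587.7 211.6  20.8] ft [-1.5 -0.9  7.4] w 8.1
  -> shift [-2.8 -0.4 -2.2] turn [ 0.002 -0.     0.   ]
```

View pics/s14.png

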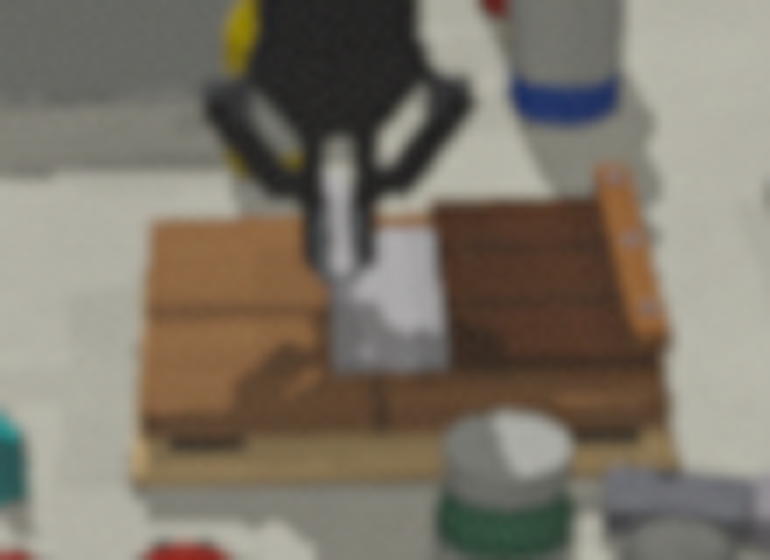

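View pics/t14.png

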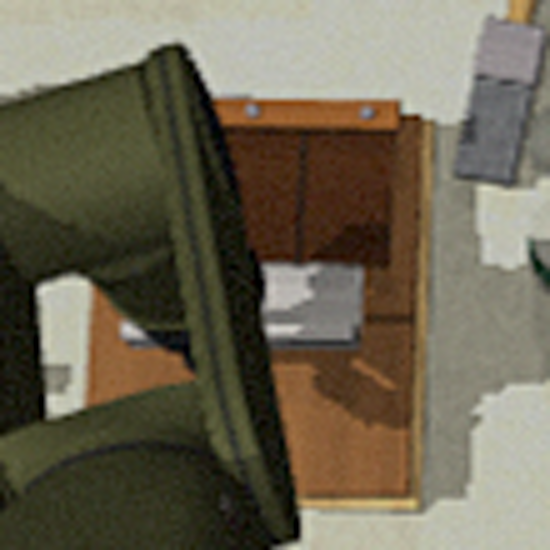

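In the pictures the visible flange is about 52 mm, so insertion is about 28 mm. The strip is centred, the shingle is down and the push is about 9 N. I'll average the wrench to check where the pressure acts, as a flatness check.

```bash
cat > av.py <<'E'
from h import *
from rig import state,read_camera
np.set_printoptions(precision=3,suppress=True)
A=[]
for i in range(8):
    read_camera("side");s=state();A.append(np.r_[s["ft_force"],s["wrist_torque"],s["position"]])
A=np.array(A);print("t",s["t"],"F",A[:,:3].mean(0),"T",A[:,3:6].mean(0),"sdT",A[:,3:6].std(0),"p",A[:,6:].mean(0),s["tcp_rot"])
E
python3 av.py
```

```text
t 15.3 F [-1.719 -1.161  7.619] T [-0.13   0.302 -0.001] sdT [0.017 0.04  0.025] p [587.652 211.632  20.772] [2.263 2.177 0.002]
```

```bash
python3 -m jog '[{"ax":0.01,"ay":0,"az":0,"x":0,"y":0,"z":0,"grip":-1},{"ax":0.01,"ay":0,"az":0,"x":0,"y":0,"z":0,"grip":-1},{"ax":0.01,"ay":0,"az":0,"x":0,"y":0,"z":0,"grip":-1}]'; python3 av.py;  python3 -m jog '[{"ax":0.01,"ay":0,"az":0,"x":0,"y":0,"z":0,"grip":-1},{"ax":0.01,"ay":0,"az":0,"x":0,"y":0,"z":0,"grip":-1},{"ax":0.01,"ay":0,"az":0,"x":0,"y":0,"z":0,"grip":-1}]'; python3 av.py
```

```text
t: 15.6
position: [587.4, 211.7, 20.7]
tcp_rot: [-2.26, -2.173, 0.009]
ft_force: [-2.4, -1.1, 7.7]
gripper_width: 8.4
t 16.0 F [-2.549 -0.582  7.588] T [-0.119  0.12  -0.016] sdT [0.022 0.018 0.029] p [587.372 211.663  20.733] [-2.26  -2.174  0.009]
t: 16.3
position: [587.2, 211.7, 20.7]
tcp_rot: [-2.254, -2.168, 0.02]
ft_force: [-3.4, -0.1, 8.8]
gripper_width: 8.3
t 16.7 F [-3.655 -0.141  7.776] T [-0.132 -0.006 -0.028] sdT [0.037 0.023 0.031] p [587.145 211.666  20.761] [-2.254 -2.168  0.02 ]
```

Pitching the lead edge down by 0.01 and then 0.02 rad moved the pressure centre forward smoothly, with no jump. So the strip lies flat on its face, with about 9.3 N of push. One last look, then I hand in.

Run:
```python
from h import *
c=cams()
a=c["top"]["pixels"][90:290,190:490,::-1];b=c["side"]["pixels"][120:200,280:390,::-1]
cv2.imwrite("pics/f.png",np.vstack([cv2.resize(a,(600,340)),cv2.resize(b,(600,260))[:250]]))
```

```text
(no output)
```

View pics/f.png

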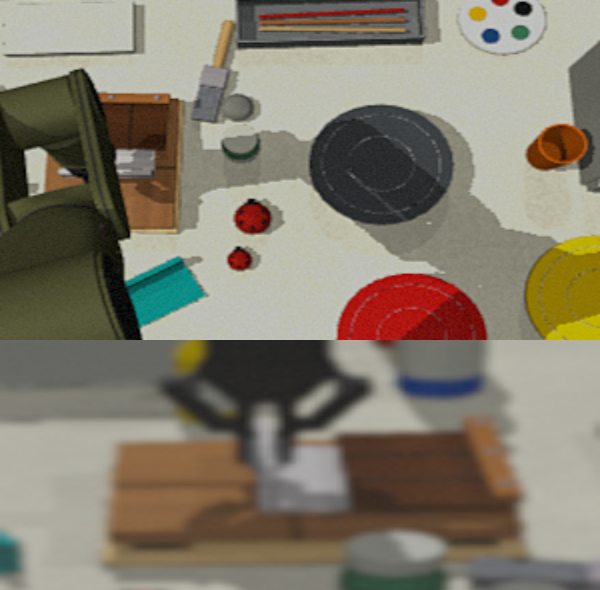

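All bystanders are in place, the strip is under the lip and the shingle is down.

```bash
python3 -c "
from rig import close_job,state
print(close_job());s=state();print(s['t'],s['ft_force'],s['gripper_width'])"
```

```text
the job is handed in; nothing more can be done
None
the job is handed in; nothing more can be done
```

The aluminium strip is off the dark wheel and its edge is about 27 mm under the shingle lip. I handed the job in at about 17 s with the gripper still holding it; no verdict was reported.

**Last checks**
- **Position:** the strip is centred to within about 2–3 mm. The gripper is square to the roof by its measured pose, and the shingle looked down in the pictures.
- **Push:** about 9.3 N on the board, worked out from the wrist force plus the strip's weight. The grip was set to 80 N.
- **Flatness:** I tilted the leading edge down in two 0.01 rad steps. The wrist moment shifted smoothly with no jump, so I took the strip to be lying flat. The pictures are too coarse to confirm this independently.
- **Bystanders:** those in the final pictures had not visibly moved. I did not single out the paint bottle among the similar ones there.

**What disagreed**
- **Gripper height:** the reported gripper height is about 30 mm lower than the fingertips really are. The cameras showed this, and there was no contact where the reported height said there should be. I set the grasp height from the pictures and the touch-down on the board from the wrist force instead.
- **Finger opening:** it read about 8.3 mm on the 10 mm rib.
- **Camera heights:** these came out about 1–3 mm low against the sizes given.

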